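# Clamp a gift box in the packing jig

### The arm

A 7-joint arm with a two-finger parallel gripper is mounted at the origin on a cart in front of the work surface, level with it; the furniture and walls round the work are solid. World frame = base frame: x ahead of the robot, y to its left, z up, the work surface at z = 0. Lengths are in m, angles in rad, forces in N, time in s.
With the tool pointing down it reaches from about 0.4 to 0.875 m from the base axis. Payload 19.3 kg.
Tool frame: the origin (TCP) lies at the very end of the fingers, on their centre line; the grasp point (between the pads) lies 19 mm behind it; z points along the fingers, y is the line along which they close (so a half turn about z gives the same grasp; the last joint's range is limited). The gripper opens to 85 mm and grips with 20 to 120 N. Pads are 22 mm wide; open, the fingers measure 114 mm over their backs; the gripper's body (76 mm by 85 mm) begins 54 mm behind the grasp point. The pads swing forward as they close: fully open they stand 13 mm farther back than shut.
Start: joints at [1.109, 0.521, -0.036, 1.599, 0.021, 1.021, -0.113], TCP at [0.239, -0.578, 0.206] pointing down, gripper open.
Joint ranges: [-2.91, 2.91], [-0.3, 2.13], [-1.5, 1.42], [0.17, 2.43], [-1.26, 4.41], [0.16, 1.93], [-2.52, 2.52]. Speed limits (rad/s): [1.89, 1.89, 2.39, 2.39, 3.01, 3.01, 3.01].

### API

Orientations are given as [roll, pitch, yaw] about the fixed x, y, z axes, in that order (R = Rz(yaw) Ry(pitch) Rx(roll)).
In Python, from workcell import monitor, optics, job_done gives the robot as it stands.
- The arm moves only by the shell command python3 -m handwheel 'ROWS' [FORCE]. ROWS is JSON, a list of rows, each an object of numbers: "dx", "dy", "dz": the shift along the tool's x, y, z in cm; "wx", "wy", "wz": the turn, a rotation vector about the tool's x, y, z in rad; "claw": the opening in per cent of the stroke, from 0 (shut) to 100 (fully open). A call has 1 to 8 rows; each row shifts and turns the commanded pose from where the row before left it, along the tool's axes as they then stand; what a row does not reach is not made up. A row lasts 1/8 s, in which the tool goes at most 62.5 mm and 10.7 degrees, less where a joint would pass 70% of its speed; a pose out of reach is approached as far as the arm can. A call with a gripper value outside its range is refused whole. The fingers move at their own pace and stop on an object; FORCE is the grip in N (left out, the last holds). Time passes only in rows, so rows that do not move let the fingers close. It gives the time, the measured TCP pose, the force, the opening and the grip force at its end, in the units of the state.
- monitor.observe(): the state, without advancing time (a new reading comes with each control period).
- optics.grab_frame(name): name is "scene" or "top" or "wrist"; returns a dict with "frame" (480x640x3 uint8, blue, green, red), "fovy" (degrees; the focal length in pixels is half the picture's height over the tangent of half this angle, whatever the lens; pixels are square), "cx", "cy" (the principal point, pixels), "R" (3x3) and "t" (3): a world point X has camera coordinates R X + t. Camera axes: x right, y down, z forward; pixel columns grow to the right and rows downward; lengths in m; the calibration is good to about 2 mm. A picture is of the moment at which its call begins. There is no depth.
- job_done(): hands the job in; it is judged then, once.
Trained networks look in the newest picture that a camera, given by its name, has taken for a name from the list of things; names that differ only in an ending like _2 or _b are one class to them, and where a whole thing is asked for, a point or a joint stands for the part that bears it (a point fixed in the world has none). Each returns a list of dicts, best first, with "p" (0 to 1); they miss things now and then, are a little off and sometimes report something else, mostly with a low value. They report only what shows in the picture. A call takes as long as a camera call.
- optics.masks_of(name, camera): "region" (480x640 bool, what is visible of it) and "rect" ([left, top, width, height] in pixels, round what is visible of it).
The state is a dict: "clock": time; "qpos": joint angles; "qd": joint speeds; "joint_efforts": joint torques, N m; "position": TCP position; "tool_rot": TCP orientation; "force": force on the tool from outside, world axes, zero at the start; "moment": the same for the moment, N m; "grip_width": finger opening in m; "finger_force": force on a finger pad.
Only numpy, scipy, OpenCV 4.12 (cv2) and the standard library are available. Lean on these libraries where they do the work, as an engineer would, in place of code of your own. Each camera call takes 0.05 s, during which the arm holds its last target. There are 200 camera calls.

### The job

Slide the packing jig's fence up against the gift box, pushing the box along until it sits flush between the fence and the fixed stop. Then flip the fence's cam lever all the way down to lock the fence there. Leave the ribbon spool and the order block where they lie.

Things in the scene. Friction and masses are not known exactly. Their poses are not given: they have to be found in the camera images.
- jig: Packing jig fixed to the counter: pale wooden board 170 x 350 x 12 mm (its x, y, z). Origin on the counter, midway across; the board spans jig y = -180 to +170 mm, top at z = 12 mm. At the +y end stands the fixed stop, a wooden upright 160 mm wide, 72 mm high above the counter, inner face at y = +150 mm. The fence stands across the box from it and slides along y, square to the jig.
- stop_face (a point): Middle of the inner (box-side) face of the fixed stop, jig frame (0, 150, 42) mm.
- fence (a joint): Position of the fence along the jig's +y, m: 0 = drawn back (its box-side face at jig y = -60 mm), growing toward the stop, limit 0.090. With the 136 mm box flush between stop and fence it reads about 0.074. Slides with 2 N of friction and stays where left while the lever is up; braked when the lever is down.
- fence_grip (a point): Place to grasp on the fence's top edge: jig x = -40 mm, middle of its thickness, 99 mm above the counter. The fence is a wooden upright plate 160 mm wide (jig x -80 to +80), 14 mm thick (y); the grasp may go 25 mm down its faces, clear of the box. On the side away from the box it has metal feet up to 30 mm high, and the lever at jig x = +40 mm.
- lever (a joint): Cam lever angle, rad: 0 = open (stands 80 degrees above level, leaning away from the box); 1.30 = fully locked, at its end stop (5.5 degrees above level, pointing along the jig's -y, away from the box). Turns about an axis parallel to jig x through lever_pivot. The brake bites from about 1.0; the lever stays where left. Needs 2 to 5 N at its end.
- lever_pivot (a point): Pivot of the cam lever: jig x = +40 mm, 46 mm above the counter, 60 mm behind (jig -y) the box-side face of the fence; moves with the fence.
- lever_end (a point): On the lever's centre line near its free end, 100 mm from the pivot (the round end reaches 109 mm). The lever's outer half is a black round grip 18 mm in diameter (from 49 to 109 mm from the pivot), the inner half a steel bar of 12 mm diameter.
- gift_box_center (a point): Violet gift box with ribbon, 136 x 136 mm and 42 mm high (the bow rises to 60 mm), about 0.3 kg, lying loose on the jig's board, a little off and askew. This point is its centre, 21 mm above its underside; axes along its sides, z up.
- ribbon_spool: Bystander: ribbon reel lying flat, 64 mm diameter, 20 mm high, on the counter beyond the stop end of the jig. Origin at its underside centre.
- order_block: Bystander: block of order slips 100 x 70 x 14 mm on the counter past the other end of the jig. Origin at its underside centre.

How it is judged:
On the way:
1. the fence is up against the box and the box against the stop (fence within 3 mm of 0.074), the lever still up (value of joint fence between 0.071 and 0.077 m and value of joint lever below 0.6 rad and y of gift_box_center in the frame of jig above 0.078 m), for 0.1 s.
At the end, for the whole second after the job is handed in: The lever is down (joint above 1.2 rad), the fence is within about 3 mm of touching the box (joint 0.0705 to 0.077), and the box lies flat on the board, square to the jig within 0.04 rad and within 4 mm of its seated place against the stop (centre at jig y = 82 mm), at rest (value of joint lever above 1.2 rad and value of joint fence between 0.0705 and 0.077 m and y of gift_box_center in the frame of jig between 0.078 and 0.086 m and z of gift_box_center in the frame of jig below 0.038 m and angle between the y axis of gift_box_center and the y axis of jig, either way round below 0.04 rad and linear speed of gift_box below 0.01 m/s).
It fails at once if the ribbon spool is pushed more than 3 cm (distance of ribbon_spool from where it was at the start of the episode above 0.03 m).
It fails at once if the order block is pushed more than 3 cm (distance of order_block from where it was at the start of the episode above 0.03 m).
It also fails if it takes over 45 s, if anything falls off the work surface, if the arm or the gripper's body presses on something with over 40 N, if the wrist force passes 120 N, or if a joint passes its speed limit or range.

## Working session

There is one attempt and no reset: what is moved stays moved. The work goes in short steps, Python scripts to look and compute and a shell command to move; the robot and the scene stay as the last step left them, time stands still between calls to the robot, and variables do not carry over. Pictures are saved under pics/ and viewed, at most 10 in all, crops included, and the job is handed in when it is done.

```bash
mkdir -p pics; ls
cat > h.py <<'E'
import numpy as np,cv2
from workcell import monitor,optics
def ray(g,u,v):
    f=240/np.tan(np.radians(g["fovy"])/2)
    R=np.array(g["R"]);t=np.array(g["t"])
    return -R.T@t, R.T@np.array([(u-g["cx"])/f,(v-g["cy"])/f,1])
def onplane(g,u,v,z):
    c,d=ray(g,u,v); return c+d*(z-c[2])/d[2]
def proj(g,X):
    f=240/np.tan(np.radians(g["fovy"])/2)
    p=np.array(g["R"])@np.array(X)+np.array(g["t"])
    return f*p[:2]/p[2]+[g["cx"],g["cy"]]
E
python3 - <<'E'
from h import *
s=monitor.observe(); print({k:np.round(s[k],3).tolist() for k in s})
for n in ["scene","top"]:
    g=optics.grab_frame(n); cv2.imwrite(f"pics/{n}0.png",g["frame"]); print(n,g["fovy"],np.round(g["R"],3).tolist(),np.round(g["t"],3).tolist())
    for k in ["jig","fence","lever","gift_box_center","ribbon_spool","order_block"]:
        for r in optics.masks_of(k,n)[:2]:
            m=r["region"]; ys,xs=np.nonzero(m); print(k,round(r["p"],2),r["rect"],xs.mean().round(1),ys.mean().round(1),np.round(cv2.boxPoints(cv2.minAreaRect(np.c_[xs,ys].astype(np.float32)))).tolist())
E
```

```text
pics
{'clock': 0.0, 'qpos': [1.109, 0.522, -0.036, 1.6, 0.021, 1.021, -0.113], 'qd': [0.001, -0.001, 0.0, 0.0, -0.0, 0.001, 0.001], 'joint_efforts': [0.001, -92.711, 1.979, -36.994, 0.018, 0.008, -0.0], 'position': [0.238, -0.577, 0.206], 'tool_rot': [-3.14, 0.0, 0.392], 'force': [0.488, -0.093, -0.104], 'moment': [0.004, -0.026, -0.021], 'finger_force': 0.0, 'grip_width': 0.085}
scene 48.96449835432409 [[-0.757, -0.653, -0.012], [-0.365, 0.439, -0.821], [0.542, -0.617, -0.571]] [0.413, 0.278, 0.722]
jig 0.63 [259.2, 187.5, 182.9, 163.6] 352.5 278.7 [[245.0, 284.0], [390.0, 182.0], [448.0, 264.0], [303.0, 366.0]]
jig 0.56 [335.6, 187.2, 80.1, 99.5] 376.2 245.6 [[325.0, 208.0], [388.0, 186.0], [420.0, 279.0], [358.0, 301.0]]
fence 0.91 [339.6, 186.7, 77.5, 99.7] 376.2 245.2 [[326.0, 205.0], [388.0, 184.0], [420.0, 280.0], [357.0, 301.0]]
fence 0.47 [370.3, 184.7, 21.8, 49.9] 380.7 208.1 [[369.0, 231.0], [383.0, 185.0], [392.0, 187.0], [378.0, 234.0]]
lever 0.81 [371.3, 185.8, 20.1, 47.6] 381.1 206.6 [[369.0, 229.0], [383.0, 185.0], [392.0, 188.0], [377.0, 232.0]]
gift_box_center 0.67 
[... 828 characters left out ...]
361.0, 198.8, 53.6, 71.5] 378.7 232.5 [[346.0, 265.0], [367.0, 199.0], [415.0, 214.0], [394.0, 280.0]]
lever 0.78 [384.2, 216.3, 27.5, 12.2] 397.1 220.1 [[382.0, 225.0], [382.0, 216.0], [414.0, 216.0], [414.0, 225.0]]
lever 0.43 [293.8, 205.8, 64.0, 57.3] 323.7 231.9 [[294.0, 259.0], [297.0, 202.0], [354.0, 205.0], [351.0, 262.0]]
gift_box_center 0.65 [293.4, 204.4, 63.8, 57.9] 323.6 232.0 [[294.0, 259.0], [296.0, 202.0], [354.0, 204.0], [352.0, 262.0]]
ribbon_spool 0.84 [242.7, 203.8, 33.1, 22.6] 257.7 215.8 [[240.0, 216.0], [257.0, 198.0], [276.0, 217.0], [258.0, 234.0]]
order_block 0.79 [429.2, 233.6, 35.0, 45.0] 448.2 253.6 [[432.0, 273.0], [434.0, 232.0], [464.0, 234.0], [462.0, 275.0]]
```

Run:
```python
from h import *
g=optics.grab_frame("top")
im=g["frame"][160:310,210:490]; cv2.imwrite("pics/top1.png",cv2.resize(im,None,fx=2.8,fy=2.8,interpolation=cv2.INTER_CUBIC))
# jig pose from mask corners on z=.012
for u,v in [(271,264),(279,190),(424,204),(417,278)]: print(onplane(g,u,v,.012).round(3))
```

```text
[0.418 0.14  0.012]
[0.599 0.125 0.012]
[ 0.572 -0.231  0.012]
[ 0.391 -0.216  0.012]
```

View pics/top1.png

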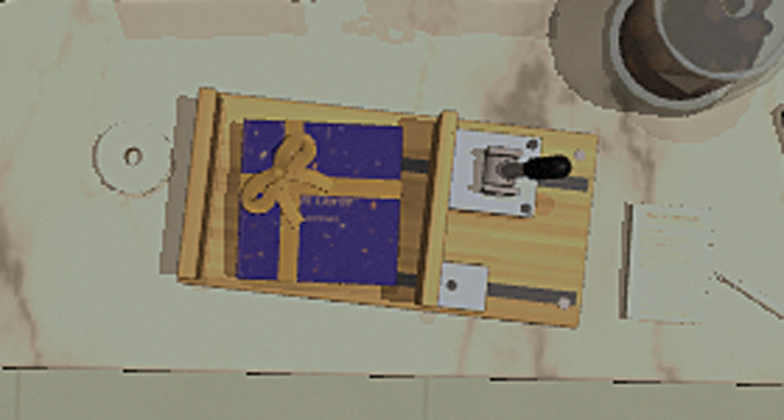

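View pics/scene0.png

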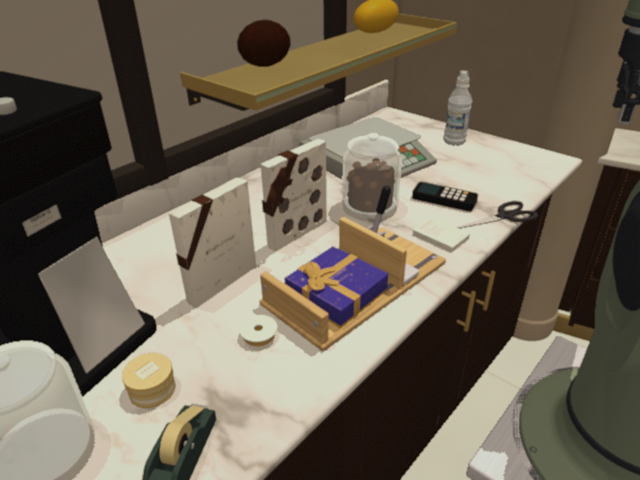

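The top crop shows the jig lying with its +y to the left: stop at the left (x≈205), fence at x≈440, black lever grip at (548,167), and a jar at (690,50) beyond the lever. The spool is at (132,157) and the order block at (670,262). The scene view also shows a shelf over the back of the counter.

```bash
cat >> h.py <<'E'
JIG=[0,0,0]
def j2w(p,J):
    c,s=np.cos(J[2]),np.sin(J[2]); return np.array([J[0]+c*p[0]-s*p[1],J[1]+s*p[0]+c*p[1],p[2]])
E
python3 - <<'E'
from h import *
from scipy.optimize import least_squares
g=optics.grab_frame("top")
cr=lambda a,b:np.array([210+(a+.5)/2.8-.5,160+(b+.5)/2.8-.5])
obs=[((.085,-.180,.012),cr(597,131)),((-.085,-.180,.012),cr(580,327)),((.08,.15,.072),cr(217,91)),((-.08,.15,.072),cr(197,280)),
((.08,-.06,.099),cr(444,112)),((-.08,-.06,.099),cr(423,304))]
f=lambda J:np.concatenate([proj(g,j2w(p,J))-o for p,o in obs])
r=least_squares(f,[.5,-.04,-.08]); print(r.x.round(4),r.fun.reshape(-1,2).round(1).tolist())
J=r.x
print("grip",j2w((-.04,-.067,.099),J),"lever",j2w((.04,-.139,.144),J))
print("jar rim",[onplane(g,*cr(*p),.13).round(3).tolist() for p in [(607,60),(690,115)]],"base",onplane(g,*cr(640,118),0).round(3))
E
```

```text
[ 0.4956 -0.0349 -0.0823] [[-2.9, 0.2], [-3.5, -0.5], [-3.6, -0.8], [-3.8, 0.1], [6.3, -0.4], [6.8, 1.3]]
grip [ 0.4502498  -0.09833897  0.099     ] lever [ 0.52406284 -0.17666926  0.144     ]
jar rim [[0.609, -0.212, 0.13], [0.567, -0.278, 0.13]] base [ 0.58  -0.268  0.   ]
```

Run:
```python
from h import *
from scipy.optimize import least_squares
g=optics.grab_frame("top")
cr=lambda a,b:np.array([210+(a+.5)/2.8-.5,160+(b+.5)/2.8-.5])
obs=[((.085,-.180,.012),cr(597,131),0),((-.085,-.180,.012),cr(580,327),0),((.08,.15,.072),cr(217,91),0),((-.08,.15,.072),cr(197,280),0),
((.08,-.06,.099),cr(444,112),1),((-.08,-.06,.099),cr(423,304),1),((.08,-.074,.099),cr(457,113),1),((-.08,-.074,.099),cr(437,305),1)]
f=lambda J:np.concatenate([proj(g,j2w(np.array(p)+[0,k*J[3],0],J))-o for p,o,k in obs])
r=least_squares(f,[.5,-.04,-.08,0]); J=r.x
print(J.round(4),r.fun.reshape(-1,2).round(1).tolist())
print("grip",j2w((-.04,-.067+J[3],.099),J),"lever",j2w((.04,-.139+J[3],.144),J))
print("box",[onplane(g,*cr(*p),.054).round(3).tolist() for p in [(245,120),(403,126),(397,286),(237,279)]])
tip=optics.masks_of("lever","top")
# lever tip check
print(proj(g,j2w((.04,-.139+J[3],.144),J)), proj(g,j2w((.04,-.139,.144),J)))
```

```text
[ 0.4949 -0.043  -0.0823  0.0245] [[0.5, 0.5], [-0.1, -0.1], [-0.1, -0.4], [-0.3, 0.5], [-0.9, -1.1], [-0.5, 0.6], [0.6, -0.9], [0.7, 0.9]]
grip [ 0.45152873 -0.08204778  0.099     ] lever [ 0.52533866 -0.16038099  0.144     ]
box [[0.564, 0.077, 0.054], [0.562, -0.056, 0.054], [0.427, -0.054, 0.054], [0.43, 0.08, 0.054]]
[403.56793504 217.95886694] [414.83132368 219.12407279]
```

```bash
python3 -m handwheel '[{"wz":0.158},{"wz":0.158},{"wz":0.158},{"dx":1.9,"dy":-5.7},{"dx":1.9,"dy":-5.7},{"dx":1.9,"dy":-5.7},{"dx":1.9,"dy":-5.7},{"dx":1.9,"dy":-5.7}]' 60; python3 -m handwheel '[{"dx":1.9,"dy":-5.7},{"dx":1.9,"dy":-5.7},{"dx":1.9,"dy":-5.7},{"dz":1.5,"dx":1.9,"dy":-5.5},{}]'
python3 - <<'E'
from h import *
g=optics.grab_frame("wrist"); cv2.imwrite("pics/w1.png",g["frame"]); s=monitor.observe(); print(s["position"],s["tool_rot"])
J=[.4949,-.043,-.0823]
for p in [(.08,-.0355,.099),(-.08,-.0355,.099),(-.08,-.0495,.099),(.04,-.1145,.144)]: print(p,proj(g,j2w(p,J)).round(1))
E
```

```text
[ 0.23863115 -0.57764633  0.20608888] [-3.14157121e+00  7.41818170e-06  3.91767834e-01]
(0.08, -0.0355, 0.099) [ -678.6 -1218.9]
(-0.08, -0.0355, 0.099) [-580.2 -532.9]
(-0.08, -0.0495, 0.099) [-542.2 -510.5]
(0.04, -0.1145, 0.144) [ -674.3 -1190.1]schema error: expected keys dx, dy, dz, wx, wy, wz, claw
schema error: expected keys dx, dy, dz, wx, wy, wz, claw
```

View pics/w1.png

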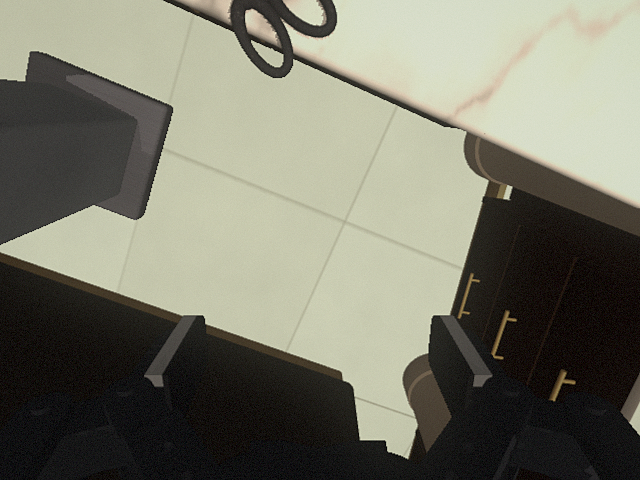

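The moves were refused because every row needs all seven keys, so the wrist picture shows only the floor and counter edge from the start pose, fingers at the bottom. I'll resend them in full.

```bash
python3 -m handwheel '[{"dx":0,"dy":0,"dz":0,"wx":0,"wy":0,"wz":0.158,"claw":100},{"dx":0,"dy":0,"dz":0,"wx":0,"wy":0,"wz":0.158,"claw":100},{"dx":0,"dy":0,"dz":0,"wx":0,"wy":0,"wz":0.158,"claw":100},{"dx":1.9,"dy":-5.7,"dz":0,"wx":0,"wy":0,"wz":0,"claw":100},{"dx":1.9,"dy":-5.7,"dz":0,"wx":0,"wy":0,"wz":0,"claw":100},{"dx":1.9,"dy":-5.7,"dz":0,"wx":0,"wy":0,"wz":0,"claw":100},{"dx":1.9,"dy":-5.7,"dz":0,"wx":0,"wy":0,"wz":0,"claw":100},{"dx":1.9,"dy":-5.7,"dz":0,"wx":0,"wy":0,"wz":0,"claw":100}]' 60; python3 -m handwheel '[{"dx":1.9,"dy":-5.7,"dz":0,"wx":0,"wy":0,"wz":0,"claw":100},{"dx":1.9,"dy":-5.7,"dz":0,"wx":0,"wy":0,"wz":0,"claw":100},{"dx":1.9,"dy":-5.7,"dz":0,"wx":0,"wy":0,"wz":0,"claw":100},{"dx":1.9,"dy":-5.5,"dz":1.5,"wx":0,"wy":0,"wz":0,"claw":100},{"dx":0,"dy":0,"dz":0,"wx":0,"wy":0,"wz":0,"claw":100}]'
python3 - <<'E'
from h import *
g=optics.grab_frame("wrist"); cv2.imwrite("pics/w2.png",g["frame"]); s=monitor.observe(); print(s["position"],s["tool_rot"])
J=[.4949,-.043,-.0823]
for p in [(.08,-.0355,.099),(-.08,-.0355,.099),(-.08,-.0495,.099),(.04,-.1145,.144)]: print(p,proj(g,j2w(p,J)).round(1))
E
```

```text
clock: 1.95
position: [0.3573, -0.2997, 0.2063]
tool_rot: [3.141, -0.001, -0.082]
force: [1.0, -0.1, -0.6]
grip_width: 0.0857
finger_force: 0.0
clock: 2.58
position: [0.452, -0.0784, 0.1905]
tool_rot: [-3.14, 0.001, -0.076]
force: [-1.0, -0.6, -0.5]
grip_width: 0.0851
finger_force: 0.0
[ 0.45129805 -0.08080367  0.19077813] [-3.14127759e+00  6.29316826e-04 -7.87670587e-02]
(0.08, -0.0355, 0.099) [314.5  42.3]
(-0.08, -0.0355, 0.099) [313.7 285.2]
(-0.08, -0.0495, 0.099) [332.8 285.3]
(0.04, -0.1145, 0.144) [464.6 114.5]
```

View pics/w2.png

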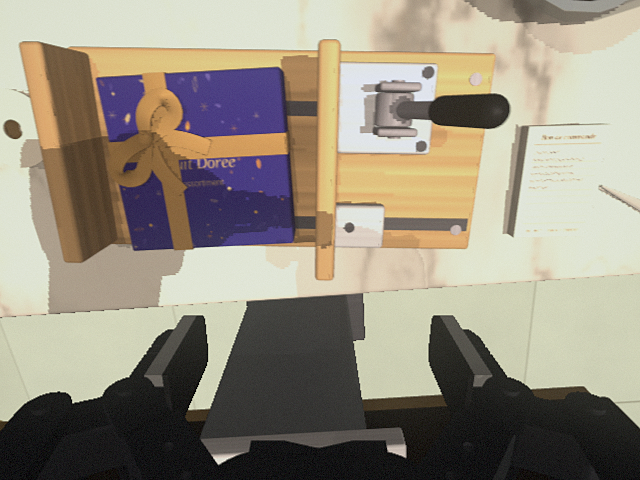

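The wrist picture shows the fence top at columns 318-338 (bottom row 278), about 3 mm further to -y than I predicted. The lever grip is at (470,110), the box is clear of the fence, and the finger line lies over the fence. I'll shift, descend and close.

```bash
python3 -m handwheel '[{"dx":0,"dy":0.35,"dz":4,"wx":0,"wy":0,"wz":0.008,"claw":100},{"dx":0,"dy":0,"dz":4,"wx":0,"wy":0,"wz":0,"claw":100},{"dx":0,"dy":0,"dz":3.2,"wx":0,"wy":0,"wz":0,"claw":60},{"dx":0,"dy":0,"dz":0,"wx":0,"wy":0,"wz":0,"claw":0},{"dx":0,"dy":0,"dz":0,"wx":0,"wy":0,"wz":0,"claw":0},{"dx":0,"dy":0,"dz":0,"wx":0,"wy":0,"wz":0,"claw":0},{"dx":0,"dy":0,"dz":0,"wx":0,"wy":0,"wz":0,"claw":0},{"dx":0,"dy":0,"dz":0,"wx":0,"wy":0,"wz":0,"claw":0}]' 50
```

```text
clock: 3.62
position: [0.4509, -0.086, 0.0795]
tool_rot: [3.142, -0.001, -0.09]
force: [0.9, -0.3, 0.4]
grip_width: 0.0001
finger_force: 0.0
```

Run:
```python
from h import *
a=optics.grab_frame("wrist")["frame"]; b=optics.grab_frame("scene")["frame"][130:370,230:550]
cv2.imwrite("pics/c3.png",np.hstack([cv2.resize(a,(400,300)),cv2.resize(b,(400,300))]))
s=monitor.observe(); print(s["position"],s["grip_width"],s["finger_force"])
```

```text
[ 0.45082893 -0.08590737  0.07930301] 0.0003936669811865797 0.0
```

View pics/c3.png

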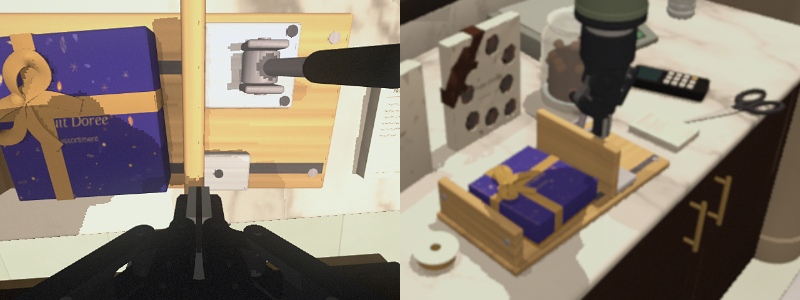

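```bash
python3 - <<'E'
from h import *
g=optics.grab_frame("wrist"); s=monitor.observe(); p=np.array(s["position"])
J=[.4949,-.043,-.0823]
print("tcp",proj(g,p).round(0),"grasp",proj(g,p+[0,0,.019]).round(0),"cam",(-np.array(g["R"]).T@g["t"]).round(3))
for q in [(-.08,-.045,.099),(.08,-.045,.099),(-.04,-.045,.099),(.08,-.045,.012)]: print(q,j2w(q,J).round(3),proj(g,j2w(q,J)).round(0))
for k in ["scene","top"]:
    h=optics.grab_frame(k); print(k,proj(h,p).round(0)); cv2.imwrite(f"pics/{k}4.png",h["frame"])
    for r in optics.masks_of("fence",k)[:1]:
        print(r["p"],r["rect"])
    for q in [(-.08,-.038,.099),(.08,-.038,.099),(-.08,-.038,.012),(-.085,-.18,.012),(-.08,.15,.072)]: print(q,proj(h,j2w(q,J)).round(0))
E
python3 - <<'E'
import cv2,numpy as np
a=cv2.imread("pics/scene4.png")[160:310,320:470];b=cv2.imread("pics/top4.png")[180:300,280:440]
cv2.imwrite("pics/c5.png",np.hstack([cv2.resize(a,(400,400)),cv2.resize(b,(400,400*120//160)).copy() if 0 else cv2.copyMakeBorder(cv2.resize(b,(400,300)),0,100,0,0,0)]))
E
```

```text
tcp [319. 291.] grasp [319. 311.] cam [ 0.533 -0.093  0.246]
(-0.08, -0.045, 0.099) [ 0.411 -0.081  0.099] [316. 389.]
(0.08, -0.045, 0.099) [ 0.571 -0.094  0.099] [312. -14.]
(-0.04, -0.045, 0.099) [ 0.451 -0.085  0.099] [315. 311.]
(0.08, -0.045, 0.012) [ 0.571 -0.094  0.012] [314.  34.]
scene [388. 250.]
0.8 [338.5, 217.4, 81.3, 66.7]
(-0.08, -0.038, 0.099) [403. 252.]
(0.08, -0.038, 0.099) [338. 219.]
(-0.08, -0.038, 0.012) [400. 290.]
(-0.085, -0.18, 0.012) [446. 259.]
(-0.08, 0.15, 0.072) [329. 315.]
top [366. 252.]
0.79 [364.7, 202.8, 40.1, 14.4]
(-0.08, -0.038, 0.099) [361. 269.]
(0.08, -0.038, 0.099) [368. 199.]
(-0.08, -0.038, 0.012) [359. 268.]
(-0.085, -0.18, 0.012) [417. 276.]
(-0.08, 0.15, 0.072) [280. 260.]
```

View pics/c5.png

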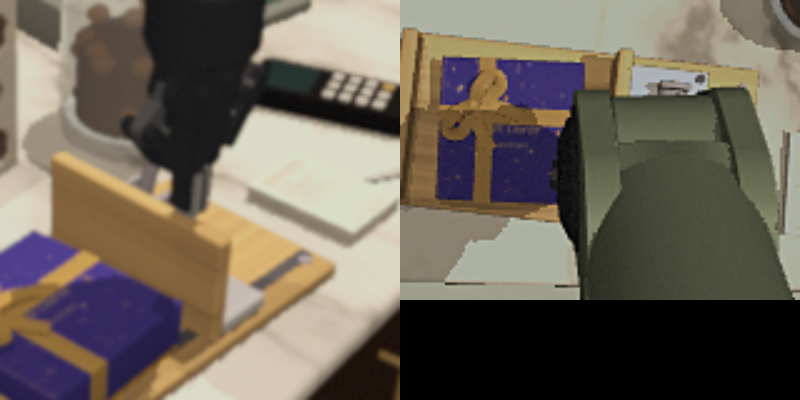

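The scene crop shows both closed fingertips behind the fence (at about (190,212)), on the lever side. The fence wasn't caught between them. Pushing it from behind is fine on a sliding joint, so I'll go on gently and watch the force.

```bash
python3 -m handwheel '[{"dx":0,"dy":-1,"dz":0,"wx":0,"wy":0,"wz":0,"claw":0},{"dx":0,"dy":0,"dz":0,"wx":0,"wy":0,"wz":0,"claw":0}]'; python3 -m handwheel '[{"dx":0,"dy":-1,"dz":0,"wx":0,"wy":0,"wz":0,"claw":0},{"dx":0,"dy":-1,"dz":0,"wx":0,"wy":0,"wz":0,"claw":0},{"dx":0,"dy":0,"dz":0,"wx":0,"wy":0,"wz":0,"claw":0}]'
python3 - <<'E'
from h import *
a=optics.grab_frame("wrist"); g=a["frame"]; b=optics.grab_frame("scene")["frame"][160:310,280:480]
cv2.imwrite("pics/c6.png",np.hstack([cv2.resize(g,(400,300)),cv2.resize(b,(400,300))]))
s=monitor.observe(); print(s["position"],s["force"],s["grip_width"],proj(a,s["position"]))
E
```

```text
clock: 4.22
position: [0.4518, -0.0749, 0.0791]
tool_rot: [-3.141, -0.0, -0.089]
force: [-0.3, 0.6, 0.1]
grip_width: 0.0001
finger_force: 0.0
clock: 4.6
position: [0.4536, -0.055, 0.0791]
tool_rot: [-3.141, -0.0, -0.089]
force: [-0.1, 0.2, -0.3]
grip_width: -0.0
finger_force: 0.0
[ 0.45345387 -0.05595557  0.07910294] [-0.15109593 -0.0816523   0.79477821] 0.00019285637190163995 [320.62936405 291.55351726]
```

View pics/c6.png

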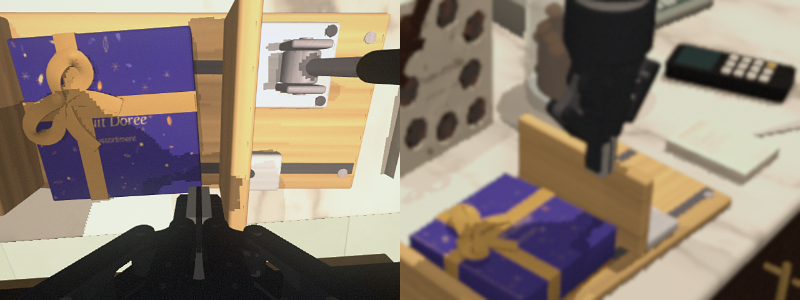

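Run:
```python
from h import *
h=optics.grab_frame("scene"); s=monitor.observe(); p=np.array(s["position"])
for dz in [0,.01,.02,.03,.04]: print(dz,proj(h,p+[0,0,dz]).round(1))
J=[.4949,-.043,-.0823]
for y in (-.06,-.045,-.03):
  for x in(-.08,.08): print(x,y,proj(h,j2w((x,y+.007,.099),J)).round(1))
c=np.array(h["frame"])[150:310:1,300:460]; cv2.imwrite("pics/c7.png",cv2.resize(c,(800,600)[:1]*1+(800,) if 0 else (600,600),interpolation=cv2.INTER_CUBIC))
```

```text
0 [377.6 257. ]
0.01 [377.9 252.5]
0.02 [378.1 248. ]
0.03 [378.4 243.4]
0.04 [378.7 238.8]
-0.08 -0.06 [408.4 248.6]
0.08 -0.06 [343.4 215.8]
-0.08 -0.045 [403.2 252.1]
0.08 -0.045 [338.1 218.7]
-0.08 -0.03 [397.9 255.7]
0.08 -0.03 [332.7 221.6]
```

View pics/c7.png

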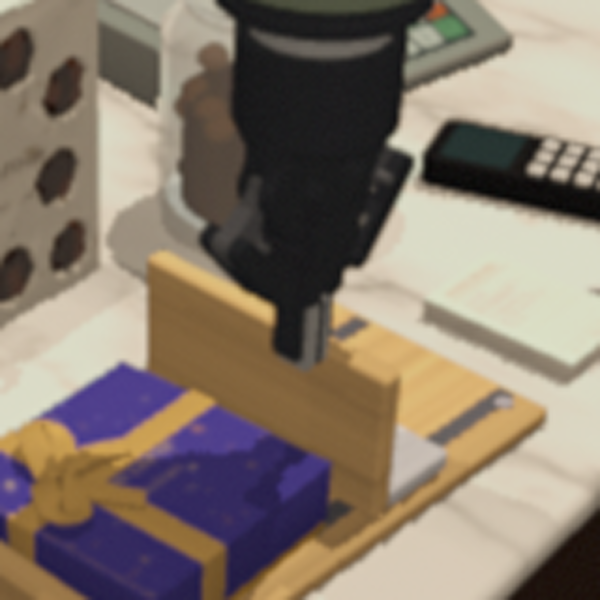

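The crop shows the real fingertips at about (302,362), which is scene pixel (380,246). That is some 22 mm higher than the reported TCP, so the closed fingers passed just over the fence. I'll lift, go back over the fence and grasp about 22-25 mm deeper.

```bash
python3 -m handwheel '[{"dx":0,"dy":0,"dz":-3,"wx":0,"wy":0,"wz":0,"claw":0},{"dx":0,"dy":2.9,"dz":0,"wx":0,"wy":0,"wz":0,"claw":75},{"dx":0,"dy":0,"dz":0,"wx":0,"wy":0,"wz":0,"claw":75},{"dx":0,"dy":0,"dz":0,"wx":0,"wy":0,"wz":0,"claw":75},{"dx":0,"dy":0,"dz":2.5,"wx":0,"wy":0,"wz":0,"claw":75},{"dx":0,"dy":0,"dz":2.9,"wx":0,"wy":0,"wz":0,"claw":75},{"dx":0,"dy":0,"dz":0,"wx":0,"wy":0,"wz":0,"claw":75}]'; python3 -m handwheel '[{"dx":0,"dy":0,"dz":0,"wx":0,"wy":0,"wz":0,"claw":0},{"dx":0,"dy":0,"dz":0,"wx":0,"wy":0,"wz":0,"claw":0},{"dx":0,"dy":0,"dz":0,"wx":0,"wy":0,"wz":0,"claw":0},{"dx":0,"dy":0,"dz":0,"wx":0,"wy":0,"wz":0,"claw":0}]' 50
```

```text
clock: 5.62
position: [0.4497, -0.0841, 0.0538]
tool_rot: [-3.141, 0.003, -0.089]
force: [0.2, -0.4, 0.0]
grip_width: 0.0638
finger_force: 0.0
clock: 6.12
position: [0.4513, -0.0849, 0.056]
tool_rot: [-3.142, -0.001, -0.09]
force: [-2.2, 1.5, 13.7]
grip_width: 0.0128
finger_force: 48.8
```

```bash
python3 -m handwheel '[{"dx":0,"dy":-0.8,"dz":-0.2,"wx":0,"wy":0,"wz":0,"claw":0},{"dx":0,"dy":-0.8,"dz":0,"wx":0,"wy":0,"wz":0,"claw":0},{"dx":0,"dy":-0.8,"dz":0,"wx":0,"wy":0,"wz":0,"claw":0},{"dx":0,"dy":-0.8,"dz":0,"wx":0,"wy":0,"wz":0,"claw":0},{"dx":0,"dy":-0.6,"dz":0,"wx":0,"wy":0,"wz":0,"claw":0},{"dx":0,"dy":0,"dz":0,"wx":0,"wy":0,"wz":0,"claw":0}]'; python3 -m handwheel '[{"dx":0,"dy":-0.5,"dz":0,"wx":0,"wy":0,"wz":0,"claw":0},{"dx":0,"dy":-0.4,"dz":0,"wx":0,"wy":0,"wz":0,"claw":0},{"dx":0,"dy":0,"dz":0,"wx":0,"wy":0,"wz":0,"claw":0}]'
```

```text
clock: 6.88
position: [0.4545, -0.0465, 0.0565]
tool_rot: [-3.141, -0.0, -0.09]
force: [9.7, 1.7, -32.8]
grip_width: 0.0124
finger_force: 53.5
clock: 7.25
position: [0.4553, -0.0378, 0.0565]
tool_rot: [-3.141, -0.0, -0.09]
force: [9.0, 0.3, -33.5]
grip_width: 0.0128
finger_force: 53.4
```

```bash
python3 -m handwheel '[{"dx":-0.1,"dy":-0.15,"dz":0.14,"wx":0,"wy":0,"wz":0,"claw":0},{"dx":0,"dy":0,"dz":0,"wx":0,"wy":0,"wz":0,"claw":0}]'; python3 -m handwheel '[{"dx":0,"dy":-0.15,"dz":0,"wx":0,"wy":0,"wz":0,"claw":0},{"dx":0,"dy":0,"dz":0,"wx":0,"wy":0,"wz":0,"claw":0}]'; python3 -m handwheel '[{"dx":0,"dy":-0.15,"dz":0,"wx":0,"wy":0,"wz":0,"claw":0},{"dx":0,"dy":0,"dz":0,"wx":0,"wy":0,"wz":0,"claw":0}]'
```

```text
clock: 7.5
position: [0.4555, -0.0366, 0.0564]
tool_rot: [-3.141, -0.003, -0.091]
force: [3.8, -1.7, 0.6]
grip_width: 0.0124
finger_force: 58.0
clock: 7.75
position: [0.4557, -0.0352, 0.0564]
tool_rot: [-3.141, -0.003, -0.091]
force: [5.2, -2.6, 0.0]
grip_width: 0.0126
finger_force: 58.0
clock: 8.0
position: [0.4558, -0.0337, 0.0564]
tool_rot: [-3.141, -0.003, -0.091]
force: [5.1, -2.0, 0.5]
grip_width: 0.0124
finger_force: 58.0
```

```bash
python3 -m handwheel '[{"dx":0,"dy":-0.15,"dz":0,"wx":0,"wy":0,"wz":0,"claw":0},{"dx":0,"dy":0,"dz":0,"wx":0,"wy":0,"wz":0,"claw":0}]'; python3 -m handwheel '[{"dx":0,"dy":-0.12,"dz":0,"wx":0,"wy":0,"wz":0,"claw":0},{"dx":0,"dy":0,"dz":0,"wx":0,"wy":0,"wz":0,"claw":0}]'
python3 - <<'E'
from h import *
g=optics.grab_frame("top"); cv2.imwrite("pics/top8.png",g["frame"])
w=optics.grab_frame("wrist"); s=optics.grab_frame("scene")["frame"][200:350,250:450]
cv2.imwrite("pics/c8.png",np.hstack([cv2.resize(w["frame"],(400,300)),cv2.resize(s,(400,300),interpolation=cv2.INTER_CUBIC)]))
E
```

```text
clock: 8.25
position: [0.4558, -0.0331, 0.0564]
tool_rot: [3.141, -0.003, -0.091]
force: [5.6, -8.9, -1.0]
grip_width: 0.0125
finger_force: 58.0
clock: 8.5
position: [0.4558, -0.033, 0.0564]
tool_rot: [3.14, -0.002, -0.092]
force: [5.2, -16.9, -1.6]
grip_width: 0.0126
finger_force: 57.9
```

View pics/c8.png

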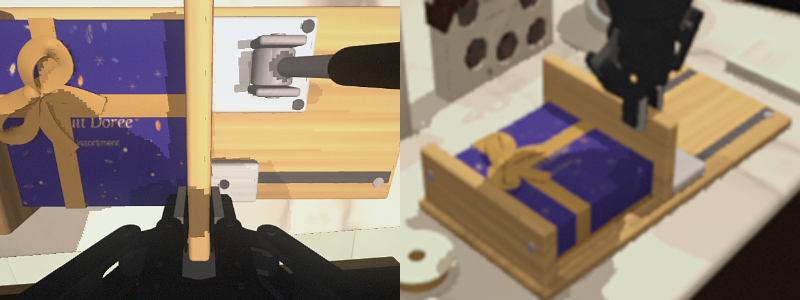

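The fence met a hard stop at TCP y = -0.033 with 17 N, which puts the fence at about 0.074. The picture agrees: the box is flush and square against the stop and the fence face, with the lever still up. I'll ease off, open, lift, shift to the lever line and turn a quarter turn to keep the wrist camera clear of the jar.

```bash
python3 -m handwheel '[{"dx":0,"dy":0.15,"dz":0,"wx":0,"wy":0,"wz":0,"claw":0},{"dx":0,"dy":0,"dz":0,"wx":0,"wy":0,"wz":0,"claw":40},{"dx":0,"dy":0,"dz":0,"wx":0,"wy":0,"wz":0,"claw":40},{"dx":0,"dy":0,"dz":-2,"wx":0,"wy":0,"wz":0,"claw":40},{"dx":0,"dy":0,"dz":-3,"wx":0,"wy":0,"wz":0,"claw":40},{"dx":0,"dy":0,"dz":-4,"wx":0,"wy":0,"wz":0,"claw":0},{"dx":4,"dy":1.3,"dz":0,"wx":0,"wy":0,"wz":0,"claw":0},{"dx":4,"dy":1.3,"dz":0,"wx":0,"wy":0,"wz":0,"claw":0}]'; python3 -m handwheel '[{"dx":0,"dy":0,"dz":0,"wx":0,"wy":0,"wz":-0.175,"claw":0},{"dx":0,"dy":0,"dz":0,"wx":0,"wy":0,"wz":-0.175,"claw":0},{"dx":0,"dy":0,"dz":0,"wx":0,"wy":0,"wz":-0.175,"claw":0},{"dx":0,"dy":0,"dz":0,"wx":0,"wy":0,"wz":-0.175,"claw":0},{"dx":0,"dy":0,"dz":0,"wx":0,"wy":0,"wz":-0.175,"claw":0},{"dx":0,"dy":0,"dz":0,"wx":0,"wy":0,"wz":-0.175,"claw":0},{"dx":0,"dy":0,"dz":0,"wx":0,"wy":0,"wz":-0.175,"claw":0},{"dx":0,"dy":0,"dz":0,"wx":0,"wy":0,"wz":-0.175,"claw":0}]';  python3 -m handwheel '[{"dx":0,"dy":0,"dz":0,"wx":0,"wy":0,"wz":-0.175,"claw":0},{"dx":0,"dy":0,"dz":0,"wx":0,"wy":0,"wz":0,"claw":0}]'
python3 - <<'E'
from h import *
s=monitor.observe(); p=s["position"]; J=[.4949,-.043,-.0853]
c,k=np.cos(J[2]),np.sin(J[2]); d=np.array(p[:2])-J[:2]
print("jig",c*d[0]+k*d[1],-k*d[0]+c*d[1],p[2],np.round(s["qpos"],2))
g=optics.grab_frame("scene")
for r in optics.masks_of("lever","scene")[:2]: print(r["p"],r["rect"])
for q in [(.04,-.065,.153),(.04,-.063,.144),(.04,-.046,.046)]: print(proj(g,j2w(q,J)).round(0))
print("tip",proj(g,np.array(p)+[0,0,.022]).round(0))
f=g["frame"][170:320,270:470]; cv2.imwrite("pics/c9.png",cv2.resize(f,(800,600),interpolation=cv2.INTER_CUBIC))
E
```

```text
clock: 9.65
position: [0.5331, -0.0656, 0.1467]
tool_rot: [-3.141, -0.001, -0.09]
force: [0.4, 0.9, 0.6]
grip_width: -0.0002
finger_force: 0.0
clock: 10.65
position: [0.5317, -0.0652, 0.1457]
tool_rot: [-3.141, 0.0, 1.316]
force: [0.1, -0.1, 0.9]
grip_width: -0.0003
finger_force: 0.0
clock: 10.9
position: [0.5317, -0.0655, 0.1456]
tool_rot: [-3.141, -0.0, 1.484]
force: [-0.3, 0.2, -0.5]
grip_width: 0.0002
finger_force: 0.0
jig 0.038587289754454177 -0.019247909165203275 0.1456099930238913 [ 0.38  0.5  -0.5   1.88  0.31  0.85 -0.36]
0.64 [354.1, 195.0, 18.7, 47.5]
[364. 197.]
[363. 201.]
[355. 247.]
tip [348. 199.]
```

View pics/c9.png

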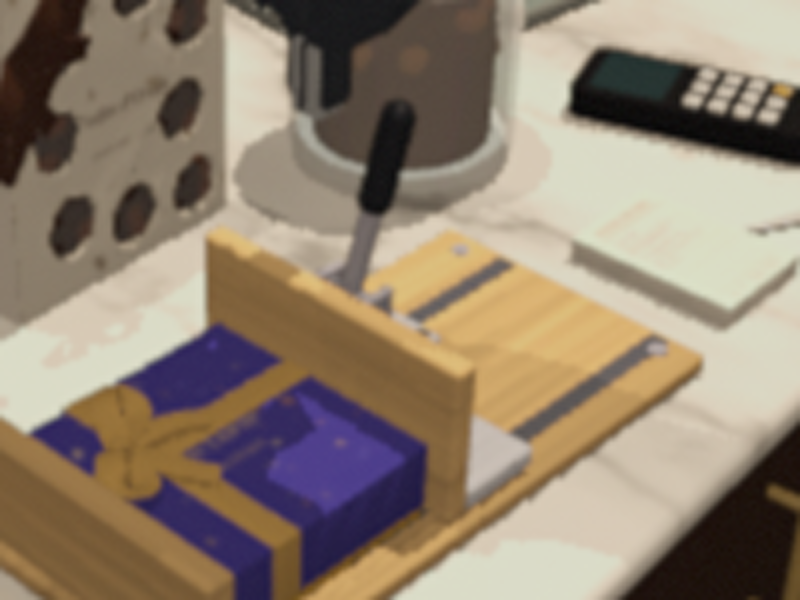

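The crop shows the lever still up, tip at (398,105). The closed fingers are at about (330,105), on its box side and level with it, and the path is clear. I'll go down beside it and sweep the lever over along its arc.

```bash
python3 -m handwheel '[{"dx":0,"dy":-0.2,"dz":2.2,"wx":0,"wy":0,"wz":0,"claw":0},{"dx":0,"dy":0,"dz":2.2,"wx":0,"wy":0,"wz":0,"claw":0},{"dx":-1,"dy":0,"dz":0,"wx":0,"wy":0,"wz":0,"claw":0},{"dx":-1,"dy":0,"dz":0,"wx":0,"wy":0,"wz":0,"claw":0},{"dx":-1,"dy":0,"dz":0,"wx":0,"wy":0,"wz":0,"claw":0},{"dx":-1,"dy":0,"dz":0,"wx":0,"wy":0,"wz":0,"claw":0}]'; python3 -m handwheel '[{"dx":-0.9,"dy":0,"dz":0,"wx":0,"wy":0,"wz":0,"claw":0},{"dx":-0.9,"dy":0,"dz":0.5,"wx":0,"wy":0,"wz":0,"claw":0},{"dx":-1.0,"dy":0,"dz":0.7,"wx":0,"wy":0,"wz":0,"claw":0},{"dx":-0.8,"dy":0,"dz":0.8,"wx":0,"wy":0,"wz":0,"claw":0},{"dx":-0.7,"dy":0,"dz":0.8,"wx":0,"wy":0,"wz":0,"claw":0},{"dx":0,"dy":0,"dz":0,"wx":0,"wy":0,"wz":0,"claw":0}]'
```

```text
clock: 11.75
position: [0.5266, -0.106, 0.1022]
tool_rot: [3.141, 0.0, 1.484]
force: [1.0, 3.3, -0.4]
grip_width: -0.0001
finger_force: 1.0
clock: 12.5
position: [0.5222, -0.1484, 0.0728]
tool_rot: [-3.14, -0.0, 1.484]
force: [-0.2, 0.3, 0.2]
grip_width: -0.0001
finger_force: 0.0
```

```bash
python3 -m handwheel '[{"dx":-0.6,"dy":0,"dz":0.9,"wx":0,"wy":0,"wz":0,"claw":0},{"dx":-0.5,"dy":0,"dz":0.9,"wx":0,"wy":0,"wz":0,"claw":0},{"dx":0,"dy":0,"dz":0,"wx":0,"wy":0,"wz":0,"claw":0}]'; python3 -m handwheel '[{"dx":-0.3,"dy":0,"dz":0.7,"wx":0,"wy":0,"wz":0,"claw":0},{"dx":-0.1,"dy":0,"dz":0.5,"wx":0,"wy":0,"wz":0,"claw":0},{"dx":0,"dy":0,"dz":0,"wx":0,"wy":0,"wz":0,"claw":0}]'
python3 - <<'E'
from h import *
w=optics.grab_frame("wrist");g=optics.grab_frame("scene"); r=optics.masks_of("lever","scene")[:2]
for q in r: print(q["p"],q["rect"])
J=[.4949,-.043,-.0853]
for th in (80,45,20,5.5):
    a=np.radians(th); print(th,proj(g,j2w((.04,-.046-.109*np.cos(a),.046+.109*np.sin(a)),J)).round(0))
E
```

```text
clock: 12.88
position: [0.5214, -0.1592, 0.0549]
tool_rot: [-3.14, -0.0, 1.484]
force: [-0.2, -0.4, -0.4]
grip_width: 0.0002
finger_force: 0.0
clock: 13.25
position: [0.5214, -0.163, 0.0433]
tool_rot: [-3.141, -0.0, 1.485]
force: [0.1, -0.1, 1.1]
grip_width: 0.0
finger_force: 0.1
0.8 [356.8, 217.2, 37.6, 24.4]
80 [364. 197.]
45 [383. 200.]
20 [390. 212.]
5.5 [391. 222.]
```

```bash
python3 -m handwheel '[{"dx":-0.3,"dy":0,"dz":0.4,"wx":0,"wy":0,"wz":0,"claw":0},{"dx":0,"dy":0,"dz":0,"wx":0,"wy":0,"wz":0,"claw":0}]'; python3 -m handwheel '[{"dx":0,"dy":0,"dz":0.3,"wx":0,"wy":0,"wz":0,"claw":0},{"dx":0,"dy":0,"dz":0,"wx":0,"wy":0,"wz":0,"claw":0}]';python3 -m handwheel '[{"dx":0,"dy":0,"dz":0.2,"wx":0,"wy":0,"wz":0,"claw":0},{"dx":0,"dy":0,"dz":0,"wx":0,"wy":0,"wz":0,"claw":0}]'
```

```text
clock: 13.65
position: [0.5214, -0.1659, 0.0395]
tool_rot: [3.141, -0.0, 1.485]
force: [-0.3, 1.5, 1.9]
grip_width: 0.0003
finger_force: 0.7
clock: 13.9
position: [0.5214, -0.1663, 0.0367]
tool_rot: [3.141, 0.0, 1.484]
force: [-0.2, -0.9, 5.0]
grip_width: 0.0001
finger_force: 2.5
clock: 14.15
position: [0.5217, -0.1665, 0.0357]
tool_rot: [3.14, 0.001, 1.484]
force: [-4.6, -0.6, 26.0]
grip_width: -0.0003
finger_force: 12.8
```

```bash
python3 -m handwheel '[{"dx":0,"dy":0,"dz":-2,"wx":0,"wy":0,"wz":0,"claw":0},{"dx":0,"dy":0,"dz":-4,"wx":0,"wy":0,"wz":0,"claw":0},{"dx":0,"dy":0,"dz":-5,"wx":0,"wy":0,"wz":0,"claw":0},{"dx":0,"dy":0,"dz":0,"wx":0,"wy":0,"wz":0,"claw":0}]'
python3 - <<'E'
from h import *
g=optics.grab_frame("scene"); print([(q["p"],q["rect"]) for q in optics.masks_of("lever","scene")[:1]])
f=g["frame"][170:320,270:470]; cv2.imwrite("pics/c10.png",cv2.resize(f,(800,600),interpolation=cv2.INTER_CUBIC))
E
```

```text
clock: 14.65
position: [0.5227, -0.1665, 0.1477]
tool_rot: [3.137, 0.001, 1.484]
force: [0.4, 0.4, -0.3]
grip_width: -0.0002
finger_force: 0.0
[(0.78, [355.7, 218.7, 37.5, 24.6])]
```

View pics/c10.png

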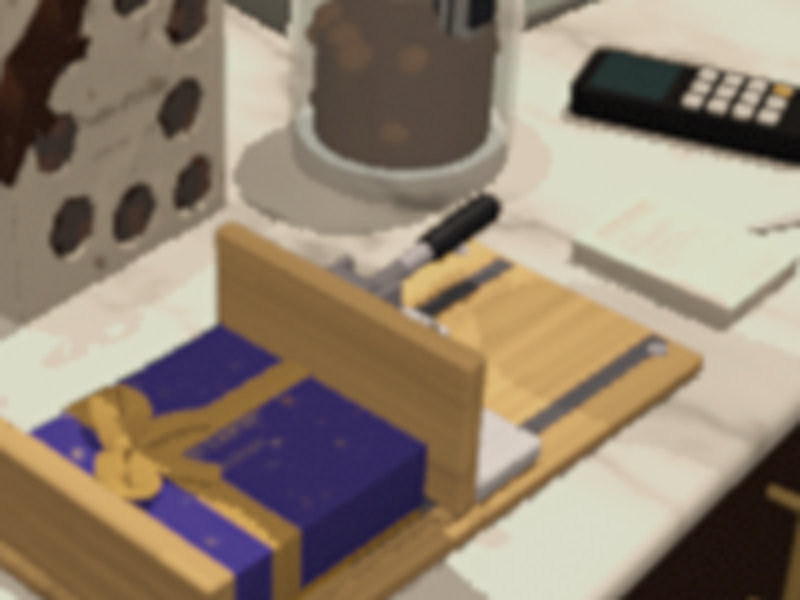

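The lever is down at its stop (grip from (430,245) to (490,205)). But the fence edge has moved about 10 crop pixels, or 7 mm, away from the box since the last picture: sweeping the lever dragged the fence back before the brake bit. The mend is to grip the lever end across x, raise it along its arc, push the fence flush again, and lower it in the grip with a bias toward the box. I've now viewed 11 pictures, one over the limit of 10, so from here on I'll work from numbers only.

```bash
cat >> h.py <<'E'
def fence_shift():
    """fence image shift (px, scene) against the flush reference c9.png; col +2.6 ~ 7.5 mm back"""
    ref=cv2.resize(cv2.imread("pics/c9.png"),(800,600)); cur=cv2.resize(optics.grab_frame("scene")["frame"][170:320,270:470],(800,600),interpolation=cv2.INTER_CUBIC)
    out=[]
    for (x0,y0,x1,y1) in [(400,340,500,430),(350,420,450,520)]:  # fence near top corner; box near corner
        r=cv2.matchTemplate(cur[y0-40:y1+40,x0-40:x1+40],ref[y0:y1,x0:x1],cv2.TM_CCOEFF_NORMED)
        _,v,_,l=cv2.minMaxLoc(r); out.append((l[0]-40,l[1]-40,round(v,3)))
    return out
E
python3 -c "
from h import *
print(fence_shift())"
python3 -m handwheel '[{"dx":-1.25,"dy":0.1,"dz":0,"wx":0,"wy":0,"wz":0,"claw":65},{"dx":-1.25,"dy":0.1,"dz":0,"wx":0,"wy":0,"wz":0,"claw":65},{"dx":0,"dy":0,"dz":2.5,"wx":0,"wy":0,"wz":0,"claw":65},{"dx":0,"dy":0,"dz":3.5,"wx":0,"wy":0,"wz":0,"claw":65},{"dx":0,"dy":0,"dz":3.5,"wx":0,"wy":0,"wz":0,"claw":65},{"dx":0,"dy":0,"dz":2,"wx":0,"wy":0,"wz":0,"claw":65},{"dx":0,"dy":0,"dz":1.4,"wx":0,"wy":0,"wz":0,"claw":65},{"dx":0,"dy":0,"dz":0,"wx":0,"wy":0,"wz":0,"claw":65}]' 30; python3 -m handwheel '[{"dx":0,"dy":0,"dz":0,"wx":0,"wy":0,"wz":0,"claw":0},{"dx":0,"dy":0,"dz":0,"wx":0,"wy":0,"wz":0,"claw":0},{"dx":0,"dy":0,"dz":0,"wx":0,"wy":0,"wz":0,"claw":0},{"dx":0,"dy":0,"dz":0,"wx":0,"wy":0,"wz":0,"claw":0}]' 30
```

```text
[(10, -11, 0.891), (-1, 0, 0.896)]
clock: 15.8
position: [0.5206, -0.1912, 0.0149]
tool_rot: [-3.14, -0.0, 1.484]
force: [0.3, -0.7, 0.2]
grip_width: 0.0554
finger_force: 0.0
clock: 16.3
position: [0.5245, -0.1915, 0.0173]
tool_rot: [3.135, 0.0, 1.485]
force: [13.0, -3.0, 0.4]
grip_width: 0.0165
finger_force: 31.7
```

```bash
python3 -m handwheel '[{"dx":0.2,"dy":0.3,"dz":-0.9,"wx":0,"wy":0,"wz":0,"claw":0},{"dx":0.2,"dy":0,"dz":-0.9,"wx":0,"wy":0,"wz":0,"claw":0},{"dx":0.3,"dy":0,"dz":-0.95,"wx":0,"wy":0,"wz":0,"claw":0},{"dx":0.7,"dy":0,"dz":-1.2,"wx":0,"wy":0,"wz":0,"claw":0},{"dx":0.75,"dy":0,"dz":-1.15,"wx":0,"wy":0,"wz":0,"claw":0},{"dx":0,"dy":0,"dz":0,"wx":0,"wy":0,"wz":0,"claw":0}]'; python3 -m handwheel '[{"dx":0.9,"dy":0,"dz":-0.8,"wx":0,"wy":0,"wz":0,"claw":0},{"dx":0.9,"dy":0,"dz":-0.8,"wx":0,"wy":0,"wz":0,"claw":0},{"dx":1.1,"dy":0,"dz":-0.6,"wx":0,"wy":0,"wz":0,"claw":0},{"dx":1.1,"dy":0,"dz":-0.5,"wx":0,"wy":0,"wz":0,"claw":0},{"dx":0,"dy":0,"dz":0,"wx":0,"wy":0,"wz":0,"claw":0}]'
python3 -c "
from h import *
print(fence_shift()); print(optics.masks_of('lever','scene')[0]['rect'])"
```

```text
clock: 17.05
position: [0.5267, -0.1691, 0.0679]
tool_rot: [3.14, -0.0, 1.486]
force: [4.5, 1.3, -0.9]
grip_width: 0.0168
finger_force: 31.0
clock: 17.68
position: [0.5301, -0.1295, 0.0942]
tool_rot: [3.14, -0.0, 1.486]
force: [6.8, 1.6, -3.4]
grip_width: 0.0165
finger_force: 29.7
[(8, -9, 0.922), (-1, 0, 0.901)]
[355.2, 204.3, 17.9, 39.0]
```

```bash
python3 -m handwheel '[{"dx":0.6,"dy":0,"dz":0,"wx":0,"wy":0,"wz":0,"claw":0},{"dx":0.4,"dy":0,"dz":0,"wx":0,"wy":0,"wz":0,"claw":0},{"dx":0,"dy":0,"dz":0,"wx":0,"wy":0,"wz":0,"claw":0}]'; python3 -m handwheel '[{"dx":0.3,"dy":0,"dz":0,"wx":0,"wy":0,"wz":0,"claw":0},{"dx":0,"dy":0,"dz":0,"wx":0,"wy":0,"wz":0,"claw":0}]'
python3 -c "
from h import *
print(fence_shift()); print(optics.masks_of('lever','scene')[0]['rect'])"
```

```text
clock: 18.15
position: [0.5311, -0.121, 0.0944]
tool_rot: [3.139, 0.001, 1.484]
force: [4.1, -2.7, 7.5]
grip_width: 0.0165
finger_force: 29.5
clock: 18.4
position: [0.5313, -0.1185, 0.0946]
tool_rot: [3.139, 0.002, 1.484]
force: [3.5, -5.9, 11.4]
grip_width: 0.0165
finger_force: 30.1
[(0, -4, 0.964), (-1, 0, 0.909)]
[354.0, 208.4, 14.8, 36.3]
```

```bash
python3 -m handwheel '[{"dx":0.25,"dy":0,"dz":-0.1,"wx":0,"wy":0,"wz":0,"claw":0},{"dx":0,"dy":0,"dz":0,"wx":0,"wy":0,"wz":0,"claw":0}]'; python3 -m handwheel '[{"dx":0.2,"dy":0,"dz":0,"wx":0,"wy":0,"wz":0,"claw":0},{"dx":0,"dy":0,"dz":0,"wx":0,"wy":0,"wz":0,"claw":0}]'
python3 -c "
from h import *
print(fence_shift()); print(optics.masks_of('lever','scene')[0]['rect'])"
```

```text
clock: 18.75
position: [0.5315, -0.1161, 0.0956]
tool_rot: [3.139, 0.002, 1.483]
force: [3.4, -6.7, 10.8]
grip_width: 0.0166
finger_force: 30.2
clock: 19.0
position: [0.5317, -0.1141, 0.0957]
tool_rot: [3.139, 0.002, 1.483]
force: [2.9, -5.7, 11.8]
grip_width: 0.016
finger_force: 30.1
[(0, -2, 0.988), (-1, 0, 0.909)]
[355.4, 211.3, 14.2, 34.3]
```

```bash
python3 -m handwheel '[{"dx":0.2,"dy":0,"dz":0,"wx":0,"wy":0,"wz":0,"claw":0},{"dx":0,"dy":0,"dz":0,"wx":0,"wy":0,"wz":0,"claw":0}]'; python3 -m handwheel '[{"dx":0.2,"dy":0,"dz":0,"wx":0,"wy":0,"wz":0,"claw":0},{"dx":0,"dy":0,"dz":0,"wx":0,"wy":0,"wz":0,"claw":0}]'
python3 -c "
from h import *
print(fence_shift()); print(optics.masks_of('lever','scene')[0]['rect'])
s=monitor.observe();p=s['position'];J=[.4949,-.043,-.0853];c,k=np.cos(J[2]),np.sin(J[2]);d=np.array(p[:2])-J[:2]
print(c*d[0]+k*d[1],-k*d[0]+c*d[1],p[2],s['force'])"
```

```text
clock: 19.35
position: [0.5319, -0.1118, 0.0955]
tool_rot: [3.139, 0.001, 1.484]
force: [3.8, -4.8, 8.7]
grip_width: 0.0156
finger_force: 30.2
clock: 19.6
position: [0.5321, -0.1104, 0.0959]
tool_rot: [3.139, 0.002, 1.483]
force: [1.9, -8.5, 16.3]
grip_width: 0.0156
finger_force: 30.4
[(0, 0, 0.995), (-1, 0, 0.91)]
[354.0, 208.0, 14.2, 37.2]
0.042837823262503086 -0.06400629858687276 0.09586425688102734 [ 1.77557094 -7.11793456 16.01106878]
```

The fence match now shows zero shift against the flush reference. I'll lower the lever in the grip along its arc, with a slight bias toward the box.

```bash
python3 -m handwheel '[{"dx":-0.6,"dy":0,"dz":0.1,"wx":0,"wy":0,"wz":0,"claw":0},{"dx":-0.65,"dy":0,"dz":0.1,"wx":0,"wy":0,"wz":0,"claw":0},{"dx":-0.7,"dy":0,"dz":0.32,"wx":0,"wy":0,"wz":0,"claw":0},{"dx":-0.7,"dy":0,"dz":0.35,"wx":0,"wy":0,"wz":0,"claw":0},{"dx":0,"dy":0,"dz":0,"wx":0,"wy":0,"wz":0,"claw":0}]' 60
python3 -c "
from h import *
print(fence_shift()); print(optics.masks_of('lever','scene')[0]['rect'])"
```

```text
clock: 20.32
position: [0.5282, -0.1356, 0.0856]
tool_rot: [-3.14, 0.0, 1.484]
force: [0.4, -0.1, 1.0]
grip_width: -0.0001
finger_force: 0.0
[(19, -16, 0.918), (0, 0, 0.885)]
[357.7, 197.0, 28.0, 44.0]
```

The lever slipped out of the edge of the pads and the fence went back again (19 crop px, about 14 mm). New plan:
1. Lay the lever over to about 30°, short of where the brake bites.
2. Push the fence flush from behind.
3. Press the lever end straight down. At that angle there's little backward pull on the fence.

```bash
cat >> h.py <<'E'
def where():
    s=monitor.observe();p=s['position'];J=[.4949,-.043,-.0853];c,k=np.cos(J[2]),np.sin(J[2]);d=np.array(p[:2])-J[:2]
    return np.round([c*d[0]+k*d[1],-k*d[0]+c*d[1],p[2]],4).tolist(),np.round(s['force'],1).tolist()
def lever_angle(q):
    """fit lever angle to scene mask, fence at q"""
    g=optics.grab_frame("scene"); m=optics.masks_of("lever","scene")[0]; reg=m["region"].astype(np.uint8)
    J=[.4949,-.043,-.0853]; best=[]
    for th in range(0,82,2):
        a=np.radians(th); im=np.zeros((480,640),np.uint8)
        P=lambda r:tuple(int(v) for v in np.round((proj(g,j2w((.04,q-.12-r*np.cos(a),.046+r*np.sin(a)),J))+[4,-2])))
        cv2.line(im,P(.049),P(.105),1,5); cv2.line(im,P(.01),P(.049),1,3)
        best.append(((im&reg).sum()/(im|reg).sum(),th))
    return sorted(best)[::-1][:3],m["p"]
E
python3 -m handwheel '[{"dx":-0.65,"dy":0,"dz":0.35,"wx":0,"wy":0,"wz":0,"claw":0},{"dx":-0.65,"dy":0,"dz":0.45,"wx":0,"wy":0,"wz":0,"claw":0},{"dx":-0.6,"dy":0,"dz":0.5,"wx":0,"wy":0,"wz":0,"claw":0},{"dx":-0.5,"dy":0,"dz":0.5,"wx":0,"wy":0,"wz":0,"claw":0},{"dx":-0.5,"dy":0,"dz":0.5,"wx":0,"wy":0,"wz":0,"claw":0},{"dx":0,"dy":0,"dz":0,"wx":0,"wy":0,"wz":0,"claw":0}]'
python3 -c "
from h import *
f=fence_shift();print(f,where()); q=.074-f[0][0]*.00075; print(q,lever_angle(q))"
```

```text
clock: 21.18
position: [0.5263, -0.1643, 0.0626]
tool_rot: [-3.141, 0.0, 1.484]
force: [0.7, -0.4, -0.4]
grip_width: -0.0002
finger_force: 0.0
[(25, -20, 0.907), (-1, -1, 0.882)] ([0.0417, -0.118, 0.0628], [-0.1, 0.2, 0.0])
0.055249999999999994 ([(np.float64(0.5366430260047281), 30), (np.float64(0.5173210161662818), 32), (np.float64(0.5), 28)], 0.75)
```

```bash
python3 -m handwheel '[{"dx":0,"dy":0,"dz":-2.5,"wx":0,"wy":0,"wz":0,"claw":0},{"dx":0,"dy":-1,"dz":-2.5,"wx":0,"wy":0,"wz":0,"claw":0},{"dx":3.5,"dy":-2.6,"dz":0,"wx":0,"wy":0,"wz":0,"claw":0},{"dx":3.5,"dy":-2.6,"dz":0,"wx":0,"wy":0,"wz":0,"claw":0},{"dx":0,"dy":0,"dz":3,"wx":0,"wy":0,"wz":0,"claw":0},{"dx":0,"dy":0,"dz":3.1,"wx":0,"wy":0,"wz":0,"claw":0},{"dx":1.0,"dy":0,"dz":0,"wx":0,"wy":0,"wz":0,"claw":0},{"dx":0,"dy":0,"dz":0,"wx":0,"wy":0,"wz":0,"claw":0}]'; python3 -m handwheel '[{"dx":0.6,"dy":0,"dz":0,"wx":0,"wy":0,"wz":0,"claw":0},{"dx":0.6,"dy":0,"dz":0,"wx":0,"wy":0,"wz":0,"claw":0},{"dx":0.5,"dy":0,"dz":0,"wx":0,"wy":0,"wz":0,"claw":0},{"dx":0,"dy":0,"dz":0,"wx":0,"wy":0,"wz":0,"claw":0}]'
python3 -c "
from h import *
print(fence_shift(),where())"
```

```text
clock: 22.32
position: [0.4722, -0.0776, 0.053]
tool_rot: [3.141, -0.0, 1.486]
force: [0.3, 0.9, -0.1]
grip_width: 0.0
finger_force: 0.0
clock: 22.82
position: [0.4731, -0.0614, 0.0521]
tool_rot: [3.141, -0.0, 1.485]
force: [0.7, -0.5, -0.2]
grip_width: -0.0001
finger_force: 0.0
[(14, -19, 0.812), (0, 0, 0.906)] ([-0.0203, -0.0204, 0.052], [1.2, -0.5, -0.4])
```

```bash
python3 -m handwheel '[{"dx":0.5,"dy":0,"dz":0,"wx":0,"wy":0,"wz":0,"claw":0},{"dx":0,"dy":0,"dz":0,"wx":0,"wy":0,"wz":0,"claw":0}]'; python3 -m handwheel '[{"dx":0.3,"dy":0,"dz":0,"wx":0,"wy":0,"wz":0,"claw":0},{"dx":0,"dy":0,"dz":0,"wx":0,"wy":0,"wz":0,"claw":0}]'; python3 -m handwheel '[{"dx":0.2,"dy":0,"dz":0,"wx":0,"wy":0,"wz":0,"claw":0},{"dx":0,"dy":0,"dz":0,"wx":0,"wy":0,"wz":0,"claw":0}]'
python3 -c "
from h import *
print(fence_shift(),where())"
```

```text
clock: 23.12
position: [0.4734, -0.0565, 0.052]
tool_rot: [-3.141, -0.0, 1.485]
force: [0.5, 1.0, 0.6]
grip_width: -0.0001
finger_force: 0.0
clock: 23.38
position: [0.4737, -0.0536, 0.052]
tool_rot: [-3.141, -0.0, 1.485]
force: [0.2, -1.1, -0.1]
grip_width: -0.0004
finger_force: 0.0
clock: 23.62
position: [0.4737, -0.0528, 0.052]
tool_rot: [-3.141, 0.001, 1.484]
force: [-0.7, -7.2, 0.1]
grip_width: 0.0001
finger_force: 3.5
[(2, -11, 0.817), (-1, 0, 0.912)] ([-0.0202, -0.0116, 0.052], [0.6, -7.2, 0.1])
```

```bash
python3 -m handwheel '[{"dx":0.2,"dy":0,"dz":0,"wx":0,"wy":0,"wz":0,"claw":0},{"dx":0,"dy":0,"dz":0,"wx":0,"wy":0,"wz":0,"claw":0}]'; python3 -m handwheel '[{"dx":-0.6,"dy":0,"dz":0,"wx":0,"wy":0,"wz":0,"claw":0},{"dx":-2,"dy":0,"dz":0,"wx":0,"wy":0,"wz":0,"claw":0},{"dx":0,"dy":0,"dz":-3,"wx":0,"wy":0,"wz":0,"claw":0},{"dx":-2.5,"dy":2,"dz":-2,"wx":0,"wy":0,"wz":0,"claw":0},{"dx":-3.5,"dy":2,"dz":0,"wx":0,"wy":0,"wz":0,"claw":0},{"dx":-3.5,"dy":2,"dz":0,"wx":0,"wy":0,"wz":0,"claw":0},{"dx":0,"dy":0,"dz":0,"wx":0,"wy":0,"wz":0,"claw":0}]'
python3 -c "
from h import *
f=fence_shift();print(f,where()); print(lever_angle(.074))"
```

```text
clock: 23.92
position: [0.4737, -0.0528, 0.052]
tool_rot: [-3.141, 0.003, 1.482]
force: [0.3, -19.7, 1.4]
grip_width: 0.0001
finger_force: 9.7
clock: 24.8
position: [0.5239, -0.1782, 0.1017]
tool_rot: [3.141, 0.0, 1.481]
force: [0.3, 1.0, -0.3]
grip_width: 0.0001
finger_force: 0.0
[(0, -4, 0.885), (-1, 0, 0.909)] ([0.0398, -0.1304, 0.1017], [-0.4, 0.5, -0.5])
([(np.float64(0.5929203539823009), 34), (np.float64(0.5875831485587583), 32), (np.float64(0.5635964912280702), 30)], 0.88)
```

The fence is hard against the box (20 N at TCP y -0.0528, no further travel) and the lever is at about 32°. The fingers are above the lever end, so now straight down.

```bash
python3 -m handwheel '[{"dx":0,"dy":0,"dz":1.2,"wx":0,"wy":0,"wz":0,"claw":0},{"dx":0,"dy":0,"dz":0.6,"wx":0,"wy":0,"wz":0,"claw":0},{"dx":0.05,"dy":0,"dz":0.6,"wx":0,"wy":0,"wz":0,"claw":0},{"dx":0.05,"dy":0,"dz":0.6,"wx":0,"wy":0,"wz":0,"claw":0},{"dx":0.05,"dy":0,"dz":0.6,"wx":0,"wy":0,"wz":0,"claw":0},{"dx":0.05,"dy":0,"dz":0.6,"wx":0,"wy":0,"wz":0,"claw":0},{"dx":0,"dy":0,"dz":0.6,"wx":0,"wy":0,"wz":0,"claw":0},{"dx":0,"dy":0,"dz":0.6,"wx":0,"wy":0,"wz":0,"claw":0}]'; python3 -m handwheel '[{"dx":0,"dy":0,"dz":0.5,"wx":0,"wy":0,"wz":0,"claw":0},{"dx":0,"dy":0,"dz":0.4,"wx":0,"wy":0,"wz":0,"claw":0},{"dx":0,"dy":0,"dz":0,"wx":0,"wy":0,"wz":0,"claw":0}]'
python3 -c "
from h import *
f=fence_shift();print(f,where()); print(lever_angle(.074))"
```

```text
clock: 25.95
position: [0.5236, -0.1738, 0.0477]
tool_rot: [3.141, 0.0, 1.485]
force: [0.0, -1.6, 3.4]
grip_width: 0.0001
finger_force: 1.7
clock: 26.32
position: [0.5234, -0.1735, 0.0387]
tool_rot: [-3.141, -0.0, 1.485]
force: [-0.8, 0.8, -0.7]
grip_width: 0.0
finger_force: 0.1
[(-1, -2, 0.808), (-1, 0, 0.909)] ([0.0395, -0.1275, 0.0388], [-0.8, -0.1, -0.1])
([(np.float64(0.4592391304347826), 8), (np.float64(0.4527777777777778), 4), (np.float64(0.4520547945205479), 6)], 0.51)
```

```bash
python3 -m handwheel '[{"dx":0,"dy":0,"dz":0.25,"wx":0,"wy":0,"wz":0,"claw":0},{"dx":0,"dy":0,"dz":0,"wx":0,"wy":0,"wz":0,"claw":0}]'; python3 -m handwheel '[{"dx":0,"dy":0,"dz":0.15,"wx":0,"wy":0,"wz":0,"claw":0},{"dx":0,"dy":0,"dz":0,"wx":0,"wy":0,"wz":0,"claw":0}]';python3 -m handwheel '[{"dx":0,"dy":0,"dz":0.15,"wx":0,"wy":0,"wz":0,"claw":0},{"dx":0,"dy":0,"dz":0,"wx":0,"wy":0,"wz":0,"claw":0}]'
```

```text
clock: 26.72
position: [0.524, -0.1736, 0.0373]
tool_rot: [3.141, 0.0, 1.485]
force: [-4.9, 1.0, 19.8]
grip_width: -0.0001
finger_force: 10.0
clock: 26.98
position: [0.5242, -0.1737, 0.0367]
tool_rot: [3.14, 0.001, 1.485]
force: [-9.1, 2.3, 37.6]
grip_width: -0.0003
finger_force: 18.6
clock: 27.22
position: [0.5245, -0.1738, 0.036]
tool_rot: [3.139, 0.002, 1.485]
force: [-14.3, 3.3, 54.9]
grip_width: 0.0002
finger_force: 28.1
```

```bash
python3 -m handwheel '[{"dx":0,"dy":0,"dz":-2,"wx":0,"wy":0,"wz":0,"claw":0},{"dx":0,"dy":0,"dz":-5,"wx":0,"wy":0,"wz":0,"claw":0},{"dx":0,"dy":0,"dz":-5,"wx":0,"wy":0,"wz":0,"claw":0},{"dx":0,"dy":0,"dz":0,"wx":0,"wy":0,"wz":0,"claw":0}]'
python3 - <<'E'
from h import *
ref=cv2.imread("pics/c9.png"); old=cv2.imread("pics/c10.png")
cur=cv2.resize(optics.grab_frame("scene")["frame"][170:320,270:470],(800,600),interpolation=cv2.INTER_CUBIC)
cv2.imwrite("pics/final.png",cur)
for b in [(400,340,500,430),(430,360,490,440),(200,225,290,290),(440,470,490,530),(350,420,420,520),(40,390,110,460)]:
    x0,y0,x1,y1=b; o=[]
    for im in (old,cur):
        r=cv2.matchTemplate(im[y0-30:y1+30,x0-30:x1+30],ref[y0:y1,x0:x1],cv2.TM_CCOEFF_NORMED); _,v,_,l=cv2.minMaxLoc(r); o.append((l[0]-30,l[1]-30,round(v,2)))
    print(b,"c10",o[0],"now",o[1])
print(lever_angle(.074))
E
```

```text
clock: 27.72
position: [0.5253, -0.174, 0.1569]
tool_rot: [3.136, 0.001, 1.484]
force: [0.5, -0.0, -0.5]
grip_width: -0.0001
finger_force: 0.0
(400, 340, 500, 430) c10 (10, -11, 0.89) now (0, -4, 0.89)
(430, 360, 490, 440) c10 (10, -10, 0.92) now (0, -3, 0.92)
(200, 225, 290, 290) c10 (11, -6, 0.93) now (0, -2, 0.94)
(440, 470, 490, 530) c10 (10, -7, 0.98) now (0, 0, 0.99)
(350, 420, 420, 520) c10 (-3, 0, 0.83) now (-3, 0, 0.83)
(40, 390, 110, 460) c10 (0, -2, 0.96) now (0, -1, 0.96)
([(np.float64(0.5677083333333334), 10), (np.float64(0.5592783505154639), 8), (np.float64(0.5412371134020618), 6)], 0.62)
```

```bash
python3 -c "
from workcell import job_done
print(job_done())"
```

```text
the job is handed in; nothing more can be done
None
```

Job handed in, result not reported: the box is flush between fence and stop and the lever is down at its end stop, by force and image matching; the fence slipped back twice and was re-seated, and I viewed 11 pictures, one over the limit of 10.

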